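Hook the filter out of the brewing cylinder

TASK

With the wooden-handled double hook from its steel holder, catch the orange wire bail of the filter cartridge at the bottom of the clear brewing cylinder and draw the filter out; feel for the loop, ease the filter slowly through its damped catch, and never push or pull hard with the hook. Stand the filter gently upright in the middle of the cream plate, then unhook it and hang the hook upright back in its holder. Touch the filter only with the hook, do not bump the cylinder, and leave the cup, cream jug, sugar pot and scoop alone.

Things in the scene. Friction and masses are not known exactly. Their poses are not given: they have to be found in the camera images.
- cylinder: clear upright brewing cylinder on a dark round foot, fixed. Origin: centre of its underside, z up. Outside diameter 88 mm (foot 120 mm; three stubby catch housings near the bottom reach 65 mm from the axis), rim at z 125 mm. Nothing but the hook may push it, and that not above 15 N.
- bore_mouth (a point): middle of the cylinder's mouth, on the bore axis at rim height. The bore is 78 mm wide, 115 mm deep. Three oil-damped catch balls low in its wall hold the filter's foot rim over its first 10 mm up: under a steady pull of some 8 to 12 N they give way within a few seconds, but resist a quick pull (10 mm/s) with over 18 N; after that only the filter's weight is left.
- filter: round metal filter cartridge, 74 mm in diameter, 40 mm tall, 0.16 to 0.28 kg, closed flat top, standing on the bore floor at the start. Origin: centre of its underside, z up. Its y axis runs along the hinge line of its orange wire bail. Over 18 N between the hook and filter or bail counts as forcing.
- bail_pivot (a point): middle of the bail's hinge line, 44 mm above the filter's origin, filter's axes. The bail is a half-round loop of 4 mm wire, 28 mm radius to mid-wire. It leans toward the filter's +x or -x by 0 to 0.6 rad (stiff stops both ways; at 0.6 its top is 16 mm off centre, 23 mm above this point). The lean is NOT measured: feel for it or see it. Slight friction keeps it where it is left.
- hook: double-ended hook (small anchor), 0.09 kg, hanging upright in the holder. Origin: middle of the crossbar at its bottom end; z up the shank. Crossbar along x; at x +-14 mm blunt points turn up to z 10 mm; bar and points 5 mm thick, gap between point and shank 8 mm. Shank 6 mm thick; guard disc 32 mm in diameter at z 70 to 74 mm. Half a turn about z leaves it the same.
- hook_grip (a point): middle of the gripped part of the hook's dark wooden handle, 100 mm above the hook's origin, hook's axes. The handle is 24 mm (x) by 14 mm (y), from 26 mm below to 30 mm above this point: grip it across y.
- holder: fixed steel pocket on a black foot plate, open at the top. Origin: centre of its underside, z up. Pocket opening 48 mm (x) by 20 mm (y), rim at z 80 mm, 28 mm wide over its walls. The hook hangs in it, crossbar along the pocket's x, guard disc resting on the rim, so that the hook's origin is 10 mm above the holder's origin.
- plate: fixed cream plate, 165 mm in diameter, 18 mm tall at its rim. Origin: centre of its underside. Flat middle about 84 mm across, 8 mm above the origin, where the filter is to stand.
- cup: floral cup 95x124x57 mm, loose bystander, origin at the centre of its underside
- cream: small grey cream jug 58x82x64 mm, loose bystander, origin at the centre of its underside
- sugar: white sugar pot 84x84x128 mm, loose bystander, origin at the centre of its underside
- scoop: grey coffee scoop 48x99x32 mm, loose bystander, origin at the centre of its underside
Not all that is in view belongs to the job. There is more than one size of the plate; the one meant has the size given above.

How it is judged:
On the way, in this order (a step that is already met when the one before it is completed fails the run):
1. the hook is lifted out of its holder (z of hook in the frame of holder above 0.09 m and contact force between the fingers and hook above 1 N), for 0.1 s.
2. the filter hangs on the hook, drawn clear of the cylinder (z of filter in the frame of cylinder above 0.122 m and contact force between hook and filter above 0.8 N), for 0.1 s.
At the end, for the whole second after the job is handed in: The filter stands upright (within 0.1 rad) and at rest on the plate, within 25 mm of its middle; the hook, unhooked and released, hangs upright (within 0.12 rad) in its holder's pocket, guard down on the rim (within 5 mm) (horizontal distance between filter and plate below 0.025 m and z of filter in the frame of plate below 0.02 m and angle between filter's own z axis and vertical below 0.1 rad and linear speed of each of filter, hook below 0.02 m/s and contact force between hook and filter below 0.05 N and horizontal distance between hook and holder below 0.013 m and z of hook in the frame of holder below 0.015 m and angle between hook's own z axis and vertical below 0.12 rad); the robot touches nothing.
It fails at once if the hook forces the filter or its bail (more than 18 N) (contact force between hook and filter above 18 N).
It fails at once if the hook is driven hard against the cylinder (more than 15 N) (contact force between hook and cylinder above 15 N).
It fails at once if the robot itself touches the filter or bumps the cylinder (more than 5 N) (contact force between any of the arm, the fingers and filter above 1 N or contact force between the arm and cylinder above 5 N).
It fails at once if the filter is dropped or banged on the plate (more than 40 N) (contact force between filter and plate above 40 N).
It fails at once if a bystander is disturbed (moved more than 30 mm) (distance of any of cup, cream, sugar, scoop from where it was at the start of the episode above 0.03 m).
It also fails if it takes over 72 s, if anything falls off the work surface, if the arm or the gripper's body presses on something with over 40 N, if the wrist force passes 120 N, or if a joint passes its speed limit or range.

ROBOT

A 7-joint arm with a two-finger parallel gripper is mounted at the origin on a cart in front of the work surface, level with it; the furniture and walls round the work are solid. World frame = base frame: x ahead of the robot, y to its left, z up, the work surface at z = 0. Lengths are in m, angles in rad, forces in N, time in s.
With the tool pointing down it reaches from about 0.4 to 0.85 m from the base axis. Payload 4.4 kg.
Tool frame: the origin (TCP) lies midway between the tips of the shut fingers; the grasp point (between the pads) lies 19 mm behind it (env.tcp_to_grasp is the distance from the TCP to the grasp point, in m); z points along the fingers, y is the line along which they close (so a half turn about z gives the same grasp; the last joint's range is limited). The gripper opens to 94 mm and grips with 3 to 60 N. Pads are 16 mm wide; open, the fingers measure 119 mm over their backs; the gripper's body (75 mm by 177 mm) begins 78 mm behind the grasp point.
Start: joints at [1.074, 0.628, 0.038, 1.517, -0.027, 0.996, -0.02], TCP at [0.271, -0.591, 0.205] pointing down, gripper open.
Joint ranges: [-3.06, 3.06], [-0.37, 2.12], [-1.25, 1.32], [0.18, 2.47], [-1.1, 4.24], [0.23, 1.98], [-2.94, 2.94]. Speed limits (rad/s): [2.57, 2.57, 3.14, 3.14, 3.14, 3.14, 3.14].

INTERFACE

Orientations are given as a 3x3 rotation matrix whose columns are the frame's x, y, z axes.
In Python, from station import env, read_camera, get_calibration, job gives the robot as it stands.
- The arm moves only by the tool move_arm, never from a script. Its argument "moves" is a list of rows, each a list of 7 numbers: the shift along the tool's x, y, z in cm, then the turn, a rotation vector about the tool's x, y, z in degrees, then the finger opening in cm, from 0 to 9.4. A call has 1 to 20 rows; each row is the pose to reach, as a shift and turn from the pose commanded when the call began, along the tool's axes at that moment; what a row does not reach only later rows make up. A row lasts 1/10 s, in which the tool goes at most 50 mm and 8.59 degrees, less where a joint would pass 70% of its speed; a pose out of reach is approached as far as the arm can. A call with a gripper value outside its range is refused whole. The fingers move at their own pace and stop on an object; "grip_force" is the grip in N (left out, the last holds). Time passes only in rows, so rows that repeat a pose let the fingers close. It gives the time, the measured TCP pose, the force, the opening and the grip force at its end, in the units of the state.
- env.sense(): the state, without advancing time (a new reading comes with each control period).
- read_camera(name): name is "scene" or "top"; returns the picture (400x640x3 uint8, red, green, blue); there is no depth.
- get_calibration(name): a dict with "fx", "fy", "cx", "cy" (pixels), "R" (3x3) and "t" (3): a world point X has camera coordinates R X + t. Camera axes: x right, y down, z forward; pixel columns grow to the right and rows downward; lengths in m; the calibration is good to about 2 mm. A picture is of the moment at which its call begins. get_calibration takes no time and is no camera call.
- job.finish_job(): hands the job in; it is judged then, once.
The state is a dict: "t": time; "joint_positions": joint angles; "dq": joint speeds; "joint_efforts": joint torques, N m; "tcp_pos": TCP position; "tool_rot": TCP orientation; "contact_force": force on the tool from outside, world axes, zero at the start; "moment": the same for the moment, N m; "gripper_width": finger opening in m; "gripper_force": force on a finger pad.
Only numpy, scipy, OpenCV 4.12 (cv2) and the standard library are available. Lean on these libraries where they do the work, as an engineer would, in place of code of your own. Each camera call takes 0.05 s, during which the arm holds its last target. There are 200 camera calls.

## Working session

There is one attempt and no reset: what is moved stays moved. The work goes in short steps, Python scripts to look and compute and a tool call to move; the robot and the scene stay as the last step left them, time stands still between calls to the robot, and variables do not carry over. Pictures are saved under pics/ and viewed, at most 10 in all, crops included, and the job is handed in when it is done.

Besides the shell and the picture viewer there is one more tool, called after ">>>" as name([rows], argument=value, ...), one row to a line, values as JSON. move_arm: Moves the arm, as the interface text tells. Its arguments: {"type":"object","properties":{"moves":{"type":"array"},"grip_force":{"type":"number"}},"required":["moves"]}

```bash
mkdir -p pics; python3 - <<'E'
from station import env, read_camera, get_calibration
import cv2,numpy as np
for n in ["scene","top"]:
    im=read_camera(n); cv2.imwrite(f"pics/{n}0.png",im[:,:,::-1])
    c=get_calibration(n); print(n,c["fx"],c["cx"],c["cy"],np.round(-c["R"].T@c["t"],3),np.round(c["R"],3).tolist())
s=env.sense();print(s["t"],s["tcp_pos"],np.round(s["tool_rot"],3).tolist(),s["contact_force"])
E
```

```text
scene 514.5472806395592 321.0993875589949 201.67735532314532 [-0.299 -0.926  0.896] [[0.757, -0.654, -0.022], [-0.349, -0.375, -0.859], [0.553, 0.657, -0.512]]
top 394.0489970725467 324.33029154442323 194.0637572853947 [0.309 0.049 1.413] [[-0.029, -1.0, -0.012], [-0.983, 0.031, -0.181], [0.181, 0.007, -0.983]]
0.1 [ 0.27120982 -0.59007497  0.20465974] [[0.909, 0.418, -0.001], [0.418, -0.909, 0.002], [-0.0, -0.002, -1.0]] [0.00934223 1.099623   0.17828266]
```

View pics/scene0.png

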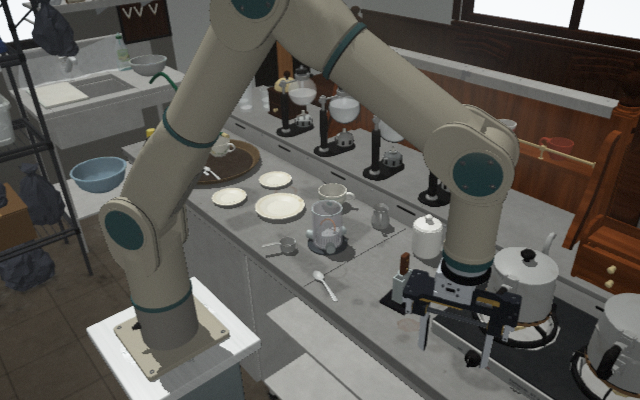

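View pics/top0.png

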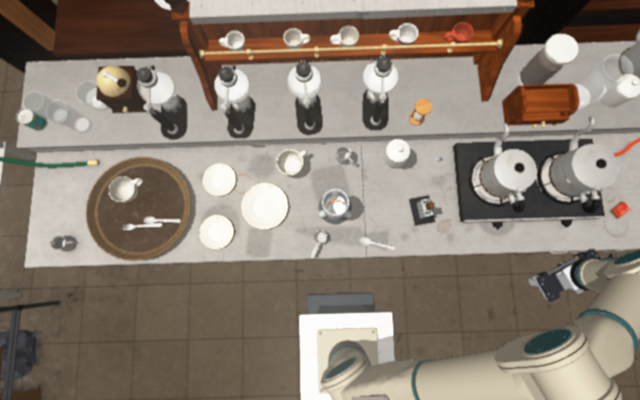

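The scene view shows the clear cylinder at about (326,228), the hook in its holder at (403,275), the large plate at (280,207) and two small plates at (229,197) and (275,180). In the top view they are: cylinder (335,206), holder (424,208), large plate (265,206), small plates (219,180) and (216,232). Next is one close crop of both views to check the choices.

```bash
python3 - <<'E'
import cv2,numpy as np
s=cv2.imread("pics/scene0.png");t=cv2.imread("pics/top0.png")
f=lambda a,k:cv2.resize(a,None,fx=k,fy=k,interpolation=cv2.INTER_CUBIC)
a=f(t[180:230,310:360],8); b=f(t[180:230,400:450],8)   # x0=310,y0=180 ; 400
c=f(s[195:258,290:365],5.33)[:,:400]; d=f(s[245:320,365:440],5.33)[:,:400]
g=np.zeros((600,800,3),np.uint8)
A=f(a,.75);B=f(b,.75);C=cv2.resize(c,(400,300));D=cv2.resize(d,(400,300))
g[:300,:300]=A;g[:300,400:700]=B;g[300:,:400]=C;g[300:,400:]=D
cv2.imwrite("pics/crop0.png",g)
E
```

```text
(no output)
```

View pics/crop0.png

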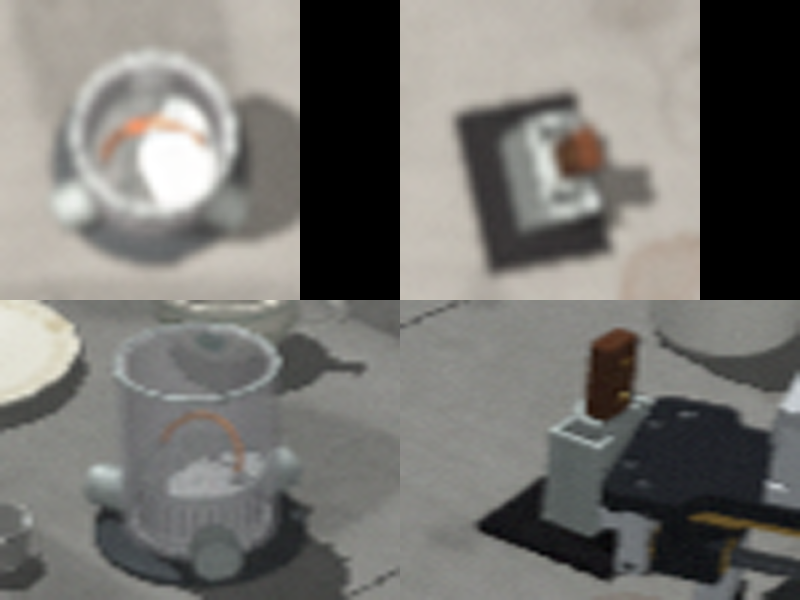

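The crop confirms the choices. The orange bail arch sits inside the clear cylinder, its chord roughly along world y. The brown-handled hook is in the grey pocket on its black foot plate, with the pocket's long side roughly along world x. Now I'll measure.

```bash
cat > h.py <<'E'
import cv2,numpy as np
from station import get_calibration
def ray(n,uv):
    c=get_calibration(n);R=np.array(c["R"]);t=np.array(c["t"])
    d=R.T@np.array([(uv[0]-c["cx"])/c["fx"],(uv[1]-c["cy"])/c["fy"],1]);return -R.T@t,d/np.linalg.norm(d)
def onz(n,uv,z):
    o,d=ray(n,uv);return o+d*(z-o[2])/d[2]
def tri(a,b):
    o1,d1=ray("scene",a);o2,d2=ray("top",b)
    s=np.linalg.lstsq(np.c_[d1,-d2],o2-o1,rcond=None)[0]
    p,q=o1+s[0]*d1,o2+s[1]*d2;return (p+q)/2,np.linalg.norm(p-q)
def proj(n,X):
    c=get_calibration(n);p=np.array(c["R"])@X+np.array(c["t"]);return np.array([c["fx"]*p[0]/p[2]+c["cx"],c["fy"]*p[1]/p[2]+c["cy"]])
def hsv(im,lo,hi,box):
    m=cv2.inRange(cv2.cvtColor(im,cv2.COLOR_BGR2HSV),lo,hi);o=m*0;x0,y0,x1,y1=box;o[y0:y1,x0:x1]=m[y0:y1,x0:x1];return o
E
python3 - <<'E'
from h import *
np.set_printoptions(precision=4,suppress=True)
S=cv2.imread("pics/scene0.png");T=cv2.imread("pics/top0.png")
def xy(m): return np.argwhere(m)[:,::-1]
for n,im,box in(("scene",S,(305,205,350,240)),("top",T,(315,190,355,225))):
    m=hsv(im,(3,70,60),(20,255,255),box);p=xy(m);print(n,"bail",len(p));
    print(p[np.argsort(p[:,0])][::max(1,len(p)//14)].tolist())
for n,im,box in(("scene",S,(390,245,420,285)),("top",T,(415,190,445,225))):
    m=hsv(im,(0,90,20),(15,255,200),box);p=xy(m);print(n,"handle",len(p),p.mean(0),p.min(0),p.max(0), cv2.minAreaRect(p.astype(np.float32)))
# foot plate
m=hsv(T,(0,0,0),(180,255,75),(405,190,440,228));m=cv2.morphologyEx(m,cv2.MORPH_CLOSE,np.ones((9,9)))
r=cv2.minAreaRect(xy(m).astype(np.float32));b=cv2.boxPoints(r);print("foot",r,[onz("top",q,.005)[:2] for q in b])
# plates
m=hsv(T,(12,25,150),(40,130,255),(195,155,300,260))
for c in cv2.findContours(m,0,1)[0]:
    if cv2.contourArea(c)>200:
        e=cv2.minEnclosingCircle(c);el=cv2.fitEllipse(cv2.convexHull(c));X=onz("top",el[0],.018);print("plate",el,X, el[1][1]/394*1.4)
# crop-read points
print("rim centre top",onz("top",(310+155/6,180+135/6),.125),"scene",onz("scene",(290+197/5.33,195+60/4.76),.125))
for nm,a,b in(("bailL",(165,440),(103,158)),("bailR",(239,470),(207,143)),("apex",(203,413),(150,125))):
    print(nm,tri((290+a[0]/5.33,195+(a[1]-300)/4.76),(310+b[0]/6,180+b[1]/6)))
E
```

```text
scene bail 7
[[325, 219], [329, 219], [330, 219], [331, 220], [332, 221], [333, 222], [334, 224]]
top bail 22
[[327, 205], [327, 204], [328, 203], [328, 204], [329, 202], [329, 203], [330, 202], [330, 201], [331, 201], [331, 202], [331, 200], [332, 202], [332, 201], [332, 200], [333, 201], [333, 200], [334, 200], [334, 199], [334, 201], [335, 199], [335, 200], [336, 200]]
scene handle 151 [403.947  263.0795] [400 253] [408 274] ((404.0594482421875, 263.40594482421875), (7.562282562255859, 21.4928035736084), 5.710593223571777)
top handle 37 [429.5946 205.1622] [427 202] [433 208] ((430.0, 205.0), (6.0, 6.0), 0.0)
foot ((421.8411560058594, 210.03529357910156), (25.814727783203125, 19.198345184326172), 77.47119140625) [array([ 0.5386, -0.2487]), array([ 0.5517, -0.3174]), array([ 0.4597, -0.3303]), array([ 0.4468, -0.2625])]
rim centre top [0.5166 0.021  0.125 ] scene [0.5256 0.0276 0.125 ]
bailL (array([0.5163, 0.0488, 0.0607]), np.float64(0.004552707075045403))
bailR (array([ 0.5208, -0.0103,  0.066 ]), np.float64(0.0006634313856528281))
apex (array([0.5273, 0.0235, 0.0885]), np.float64(0.00250450930752637))
```

```bash
python3 - <<'E'
from h import *
np.set_printoptions(precision=4,suppress=True)
S=cv2.imread("pics/scene0.png").astype(float);T=cv2.imread("pics/top0.png").astype(float)
def bail(im,x0,x1,y0,y1):
    o=im[y0:y1,x0:x1,2]-im[y0:y1,x0:x1,0];o=o-np.median(o,0)
    o[o<12]=0
    ys=np.arange(y0,y1)[:,None]
    return [(x0+i,round(float((o[:,i]*ys[:,0]).sum()/o[:,i].sum()),2),int(o[:,i].sum())) for i in range(o.shape[1]) if o[:,i].sum()>15]
print("top",bail(T,324,348,195,212));print("scene",bail(S,315,340,212,236))
# plate / rim / foot ellipses
U=T.astype(np.uint8);g=cv2.cvtColor(U,cv2.COLOR_BGR2HSV)
m=((g[...,2]>195)&(g[...,1]<90)).astype(np.uint8)
for c in cv2.findContours(m[:, :300],0,1)[0]:
    if cv2.contourArea(c)>300:
        el=cv2.fitEllipse(cv2.convexHull(c));print("plate top",el,onz("top",el[0],.018),onz("top",(el[0][0]+el[1][1]/2,el[0][1]),.018)[1])
V=S.astype(np.uint8);g=cv2.cvtColor(V,cv2.COLOR_BGR2HSV)
print(g[207,280],g[215,300],U[206,265])
m=((g[...,2]>150)&(g[...,1]>15)).astype(np.uint8);o=m*0;o[165:225,205:310]=m[165:225,205:310]
for c in cv2.findContours(o,0,1)[0]:
    if cv2.contourArea(c)>200:
        el=cv2.fitEllipse(cv2.convexHull(c));print("plate scene",el,onz("scene",el[0],.018))
# guesses: reproject to compare
def ring(n,c,r,z):
    a=np.linspace(0,2*np.pi,36,endpoint=False);P=np.array([proj(n,[c[0]+r*np.cos(t),c[1]+r*np.sin(t),z]) for t in a]);return P.min(0),P.max(0)
for n in("top","scene"): print(n,"rim box for (.52,.024)",ring(n,(.52,.024),.0425,.125),"foot",ring(n,(.52,.024),.06,.005))
k=6;big=lambda im,x0,y0,w,h:cv2.resize(im.astype(np.uint8)[y0:y0+h,x0:x0+w],(w*k,h*k),interpolation=cv2.INTER_CUBIC)
cv2.imwrite("pics/crop1.png",np.hstack([big(V,290,195,70,65),big(V,385,245,60,65)]))
E
```

```text
top [(326, 204.95, 55), (327, 204.52, 136), (328, 203.78, 162), (329, 202.45, 136), (330, 201.5, 160), (331, 200.94, 248), (332, 200.63, 304), (333, 200.45, 284), (334, 200.2, 213), (335, 199.71, 184), (336, 199.72, 180), (337, 200.08, 140), (338, 200.3, 121), (339, 200.54, 93), (340, 200.66, 64), (341, 201.41, 44), (342, 202.21, 80), (343, 202.82, 82)]
scene [(320, 223.5, 34), (321, 222.47, 94), (322, 221.11, 65), (323, 220.38, 54), (324, 219.57, 53), (325, 219.31, 51), (326, 218.64, 55), (327, 218.49, 63), (328, 218.55, 65), (329, 218.75, 53), (330, 219.4, 67), (331, 219.96, 99), (332, 220.9, 118), (333, 222.36, 136), (334, 226.08, 257), (335, 227.2, 144)]
plate top ((83.36643981933594, 216.6855926513672), (117.23509216308594, 145.6543426513672), 47.24630355834961) [0.5104 0.9259 0.018 ] 0.6631941703752999
plate top ((240.65867614746094, 205.4163818359375), (110.79939270019531, 432.7217712402344), 87.07603454589844) [0.5338 0.3604 0.018 ] -0.412860651572345
plate top ((156.91725158691406, 88.1939926147461), (30.21531105041504, 34.4902229309082), 48.82762145996094) [0.9955 0.6842 0.
[... 533 characters left out ...]
ene ((279.2773132324219, 205.2002410888672), (25.88898277282715, 49.635719299316406), 85.23602294921875) [0.5344 0.2787 0.018 ]
plate scene ((228.59530639648438, 196.0084686279297), (17.20357322692871, 34.57372283935547), 82.61094665527344) [0.4432 0.4462 0.018 ]
plate scene ((274.561279296875, 178.5284881591797), (15.527843475341797, 32.41298294067383), 86.43077850341797) [0.6342 0.4405 0.018 ]
top rim box for (.52,.024) (array([322.056 , 188.9358]), array([347.7185, 214.2608])) foot (array([317.8071, 190.5963]), array([351.031 , 223.4665]))
scene rim box for (.52,.024) (array([311.4604, 201.1935]), array([341.155 , 216.7488])) foot (array([306.8442, 231.7647]), array([347.0878, 255.1647]))
```

View pics/crop1.png

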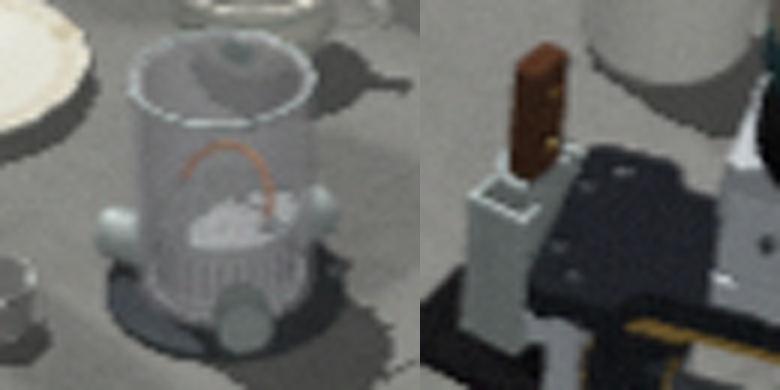

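```bash
python3 - <<'E'
from h import *
np.set_printoptions(precision=4,suppress=True)
S=cv2.imread("pics/scene0.png");T=cv2.imread("pics/top0.png")
print("handle mid by scene",onz("scene",(404,263.2),.112),"top of handle scene",onz("scene",(405.2,253.3),.14),"top",onz("top",(429.8,205),.14))
for nm,uv in(("left",((468-420)/6+385,245+197/6)),("front",((533-420)/6+385,245+213/6)),("back",((577-420)/6+385,245+150/6))): print(nm,onz("scene",uv,.08))
print("top pocket rim corners", [onz("top",(400+(a-400)/6,180+b/6),.08)[:2] for a,b in((520,115),(575,105),(550,225),(605,212))])
print("top foot corners",[onz("top",(400+(a-400)/6,180+b/6),.004)[:2] for a,b in((458,113),(492,272),(610,250),(573,94))])
print("rim scene",onz("scene",(327.2,208.0),.125),"rim top",onz("top",(335.8,202.2),.125))
# plate top: rows/cols edges along profile
g=T.astype(int).sum(2); print(g[206,236:250],g[206,282:294],g[178:190,265],g[222:236,265])
# foot of cylinder, scene: dark ellipse x 107..? crop
print("foot scene",onz("scene",(290+(107+350)/2/6,195+(240+357)/2/6),.008))
# bail predicted vs lean
tb=[(327,204.52),(329,202.45),(331,200.94),(333,200.45),(335,199.71),(337,200.08),(339,200.54),(341,201.41),(343,202.82)]
sb=[(320,223.5),(321,222.47),(323,220.38),(325,219.31),(327,218.49),(329,218.75),(331,219.96),(333,222.36),(334.5,226.6)]
from scipy.optimize import least_squares
def pts(p):
    cx,cy,yaw,l,dx,dy=p;th=np.linspace(0,np.pi,61)
    x=.028*np.sin(th)*np.sin(l);y=.028*np.cos(th);z=.054+.028*np.sin(th)*np.cos(l)
    return np.c_[cx+x*np.cos(yaw)-y*np.sin(yaw),cy+x*np.sin(yaw)+y*np.cos(yaw),z]
def res(p,cal=True):
    P=pts(p);r=[]
    for n,obs in(("top",tb),("scene",sb)):
        Q=np.array([proj(n,X) for X in P])
        if n=="scene":Q=Q+p[4:6]
        for o in obs:
            d=Q-np.array(o);a=Q[:-1];b=Q[1:];ab=b-a;t=np.clip(((np.array(o)-a)*ab).sum(1)/(ab**2).sum(1),0,1)
            r.append(np.linalg.norm(a+t[:,None]*ab-o,axis=1).min())
    return np.array(r+list(np.array(p[4:6])/1.0))
for l0 in(-.4,.1,.5):
    s=least_squares(res,[.52,.024,.1,l0,0,0]);print(s.x,s.cost)
E
```

```text
handle mid by scene [ 0.5052 -0.2828  0.112 ] top of handle scene [ 0.5084 -0.2816  0.14  ] top [ 0.4965 -0.2843  0.14  ]
left [ 0.4736 -0.2773  0.08  ]
front [ 0.4856 -0.3021  0.08  ]
back [ 0.5302 -0.2871  0.08  ]
top pocket rim corners [array([ 0.5265, -0.2682]), array([ 0.5313, -0.2999]), array([ 0.463 , -0.2805]), array([ 0.4694, -0.312 ])]
top foot corners [array([ 0.5412, -0.2491]), array([ 0.4447, -0.2628]), array([ 0.4557, -0.3338]), array([ 0.5507, -0.3191])]
rim scene [0.5247 0.0255 0.125 ] rim top [0.5176 0.021  0.125 ]
[576 573 572 573 594 678 729 727 718 716 726 731 730 727] [752 747 745 752 750 668 452 370 457 549 576 571] [541 554 563 570 627 715 747 746 743 744 748 749] [739 738 727 722 729 737 697 552 491 510 510 503 509 515]
foot scene [0.514  0.0122 0.008 ]Traceback (most recent call last):
  File "<stdin>", line 31, in <module>
    return func(*args, **kwargs)
    result = trf(vector_fun.fun, vector_fun.jac, x0, f0, J0, lb, ub, ftol, xtol,
                 gtol, max_nfev, x_scale, loss_function, tr_solver,
                 tr_options.copy(), verbose, callback=cal
[... 784 characters left out ...]
                          mf)
                             ^^^
    df = [f_eval - f0 for f_eval in f_evals]
                                    ^^^^^^^
    f = np.atleast_1d(self.fun(x, *self.args, **self.kwargs))
                      ~~~~~~~~^^^^^^^^^^^^^^^^^^^^^^^^^^^^^^
    return np.atleast_1d(self.fun(x))
                         ~~~~~~~~^^^
    return self.f(x, *self.args, **self.kwargs)
           ~~~~~~^^^^^^^^^^^^^^^^^^^^^^^^^^^^^^
  File "<stdin>", line 24, in res
  File "h.py", line 13, in proj
    c=get_calibration(n);p=np.array(c["R"])@X+np.array(c["t"]);return np.array([c["fx"]*p[0]/p[2]+c["cx"],c["fy"]*p[1]/p[2]+c["cy"]])
ValueError: time passes only in moves, steps and waits
```

Rough positions: holder about (0.501, -0.286) with yaw about 10°, bore about (0.521, 0.023), plate about (0.534, 0.28). I'll go and hover over the hook, then refine there.

>>> move_arm([
  [33.6,-18,-3,0,0,14.7,7],
  [33.6,-18,-3,0,0,14.7,7],
  [33.6,-18,-3,0,0,14.7,7],
  [33.6,-18,-3,0,0,14.7,7],
  [33.6,-18,-3,0,0,14.7,7],
  [33.6,-18,-3,0,0,14.7,7],
  [33.6,-18,-3,0,0,14.7,7],
  [33.6,-18,-3,0,0,14.7,7],
  [33.6,-18,-3,0,0,14.7,7],
  [33.6,-18,-3,0,0,14.7,7],
  [33.6,-18,-3,0,0,14.7,7],
])

```text
t: 1.2
tcp_pos: [0.5003, -0.2882, 0.2352]
tool_rot: [[0.985, 0.171, -0.001], [0.171, -0.985, -0.001], [-0.001, 0.0, -1.0]]
contact_force: [-0.9, -0.7, 0.1]
gripper_width: 0.0702
gripper_force: 0.0
```

```bash
python3 - <<'E'
from h import *
from station import env,read_camera
s=env.sense();print(s["t"],s["tcp_pos"],np.round(s["tool_rot"],3).tolist())
S=read_camera("scene")[:,:,::-1];T=read_camera("top")[:,:,::-1]
cv2.imwrite("pics/s1.png",S);cv2.imwrite("pics/t1.png",T)
print(proj("scene",s["tcp_pos"]),proj("top",s["tcp_pos"]))
k=6
g=np.hstack([cv2.resize(np.ascontiguousarray(S[225:325,365:430]),None,fx=k,fy=k,interpolation=2),cv2.resize(np.ascontiguousarray(T[165:265,395:460]),None,fx=k,fy=k,interpolation=2)]);cv2.imwrite("pics/c1.png",g)
E
```

```text
1.2 [ 0.50032397 -0.28816627  0.23517975] [[0.985, 0.171, -0.001], [0.171, -0.985, -0.001], [-0.001, 0.0, -1.0]]
[407.57379363 222.97857707] [438.8923678 198.8771683]
```

View pics/c1.png

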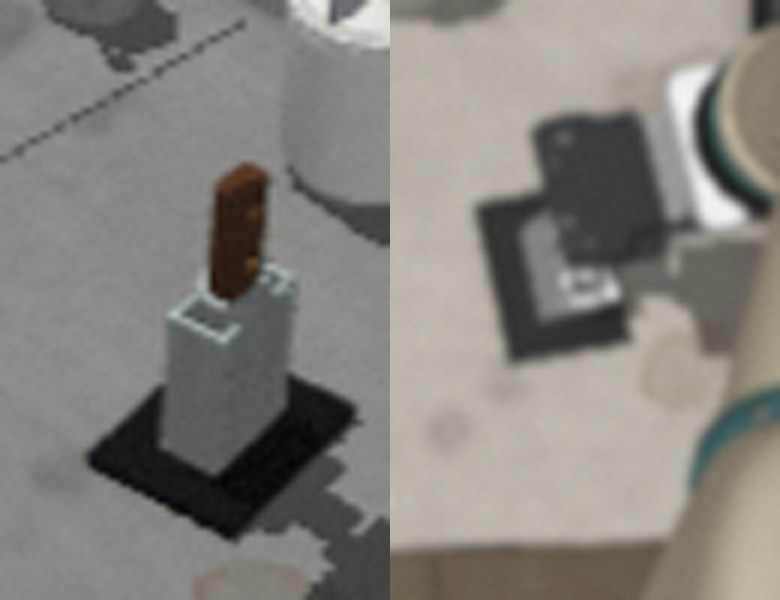

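The picture shows the holder unobstructed in the scene view: foot corners at crop (88,460), (236,540), (357,410), and pocket rim corners at (168,315), (225,340), (297,280). The handle top is at (242,172) and the handle bottom at (230,298).

```bash
python3 - <<'E'
from h import *
np.set_printoptions(precision=4,suppress=True)
f=lambda a,b:((a+.5)/6-.5+365,(b+.5)/6-.5+225)
L,F,R=[onz("scene",f(*q),.004) for q in((88,460),(236,540),(357,410))]
print("foot",L,F,R,"c",(L+R)/2,"ang",np.degrees(np.arctan2(*(R-F)[1::-1])),np.degrees(np.arctan2(*(F-L)[1::-1])),np.linalg.norm(R-F),np.linalg.norm(F-L))
L,F,R=[onz("scene",f(*q),.08) for q in((168,315),(225,340),(297,280))]
print("rim",L,F,R,"c",(L+R)/2,"ang",np.degrees(np.arctan2(*(R-F)[1::-1])),np.degrees(np.arctan2(*(F-L)[1::-1])),np.linalg.norm(R-F),np.linalg.norm(F-L))
g=lambda a,b:((a-390+.5)/6-.5+395,(b+.5)/6-.5+165)
q=[onz("top",g(*p),.004)[:2] for p in((477,205),(513,362),(633,342))];print(q,(q[0]+q[2])/2,np.degrees(np.arctan2(*(q[0]-q[1])[::-1])),np.degrees(np.arctan2(*(q[2]-q[1])[::-1])))
print("handle top",onz("scene",f(242,175),.14),"mid",onz("scene",f(238,235),.112))
E
```

```text
foot [ 0.4504 -0.2565  0.004 ] [ 0.4601 -0.3308  0.004 ] [ 0.5594 -0.3124  0.004 ] c [ 0.5049 -0.2845  0.004 ] ang 10.490550340666411 -82.52482925903317 0.10097981538044254 0.07486370283451424
rim [ 0.475  -0.2747  0.08  ] [ 0.4803 -0.3011  0.08  ] [ 0.5318 -0.2953  0.08  ] c [ 0.5034 -0.285   0.08  ] ang 6.378156391511539 -78.74241818983742 0.05183496182364932 0.02694282281254995
[array([ 0.5416, -0.247 ]), array([ 0.4462, -0.262 ]), array([ 0.456 , -0.3341])] [ 0.4988 -0.2906] 8.907059976802824 -82.28998425344791
handle top [ 0.5065 -0.2823  0.14  ] mid [ 0.504  -0.2847  0.112 ]
```

>>> move_arm([
  [0.2,0,5,0,0,1,7],
  [0.2,0,10,0,0,1,6],
  [0.2,0,14,0,0,1,5],
  [0.2,0,14,0,0,1,5],
  [0.2,0,14,0,0,1,2.5],
  [0.2,0,14,0,0,1,1.8],
  [0.2,0,14,0,0,1,1.6],
  [0.2,0,14,0,0,1,1.4],
  [0.2,0,14,0,0,1,1.2],
  [0.2,0,14,0,0,1,0.8],
  [0.2,0,14,0,0,1,0.8],
  [0.2,0,14,0,0,1,0.8],
], grip_force=30)

```text
t: 2.5
tcp_pos: [0.5041, -0.2864, 0.0963]
tool_rot: [[0.988, 0.156, 0.001], [0.156, -0.988, -0.0], [0.001, 0.0, -1.0]]
contact_force: [-0.9, 0.3, 7.0]
gripper_width: 0.0139
gripper_force: 30.0
```

>>> move_arm([
  [0,0,-1,0,0,0,0.8],
  [0,0,-3,0,0,0,0.8],
  [0,0,-6,0,0,0,0.8],
  [0,0,-10,0,0,0,0.8],
  [0,0,-13,0,0,0,0.8],
  [0,0,-15,0,0,0,0.8],
  [0,0,-15,0,0,0,0.8],
  [0,0,-15,0,0,0,0.8],
])

```text
t: 3.3
tcp_pos: [0.5032, -0.2862, 0.2451]
tool_rot: [[0.988, 0.156, -0.0], [0.156, -0.988, 0.0], [-0.0, -0.0, -1.0]]
contact_force: [-0.8, -0.1, -1.2]
gripper_width: 0.0138
gripper_force: 30.0
```

>>> move_arm([
  [0.9,-5,0,0,0,0,0.8],
  [1.8,-10,0,0,0,0,0.8],
  [2.7,-15,0,0,0,0,0.8],
  [3.6,-20,0,0,0,0,0.8],
  [4.5,-25,0,0,0,0,0.8],
  [5.2,-29,0,0,0,0,0.8],
  [5.4,-30.3,0,0,0,0,0.8],
  [5.4,-30.3,0,0,0,0,0.8],
  [5.4,-30.3,0,0,0,0,0.8],
])

```text
t: 4.2
tcp_pos: [0.509, 0.0196, 0.2445]
tool_rot: [[0.988, 0.155, -0.002], [0.155, -0.988, -0.001], [-0.002, 0.001, -1.0]]
contact_force: [0.4, -0.9, -0.2]
gripper_width: 0.0136
gripper_force: 30.0
```

```bash
python3 - <<'E'
from h import *
from station import env,read_camera
s=env.sense();print(s["t"],s["tcp_pos"],np.round(s["contact_force"],1))
S=read_camera("scene")[:,:,::-1];T=read_camera("top")[:,:,::-1]
cv2.imwrite("pics/s2.png",S);cv2.imwrite("pics/t2.png",T)
p=s["tcp_pos"]-[0,0,.0863];print("hook org pred",p,proj("scene",p),proj("top",p))
k=6
g=np.hstack([cv2.resize(np.ascontiguousarray(S[160:260,290:360]),None,fx=k,fy=k,interpolation=2),cv2.resize(np.ascontiguousarray(T[160:260,305:365]),None,fx=k,fy=k,interpolation=2)]);cv2.imwrite("pics/c2.png",g)
E
```

```text
4.2 [0.5089718  0.01963685 0.24451527] [ 0.4 -0.9 -0.2]
hook org pred [0.5089718  0.01963685 0.15821527] [324.19327673 200.70666223] [336.4993916  203.18870145]
```

View pics/c2.png

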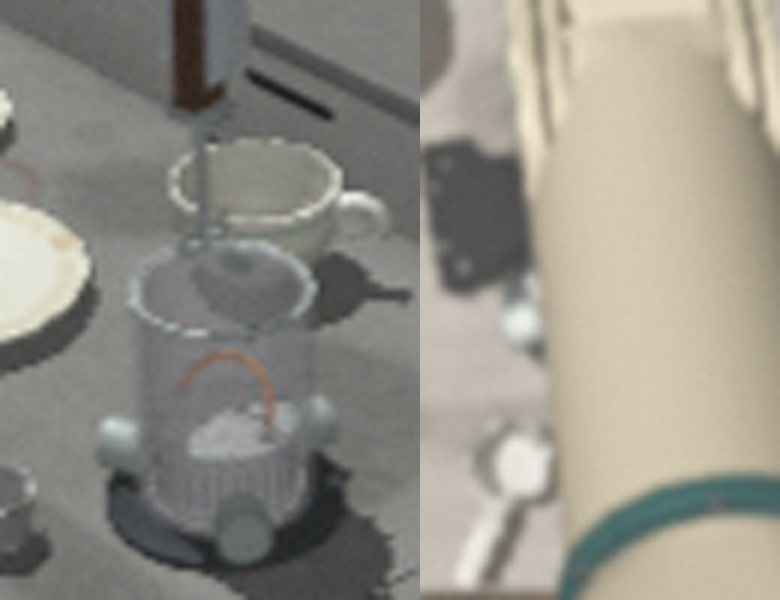

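```bash
python3 - <<'E'
from h import *
np.set_printoptions(precision=2,suppress=True)
for n,c,obs in(("top",(.518,.021),(336,199.7)),("scene",(.525,.0255),(327.7,218.5))):
    yw=np.radians(7)
    print(n,"ends",[proj(n,np.array([c[0]-s*.028*np.sin(yw),c[1]+s*.028*np.cos(yw),.054])) for s in(1,-1)],"obs apex",obs)
    print([(l,proj(n,np.array([c[0]+.028*np.sin(l)*np.cos(yw),c[1]+.028*np.sin(l)*np.sin(yw),.054+.028*np.cos(l)]))) for l in(-.6,-.3,0,.3,.6)])
E
```

```text
top ends [array([327.54, 206.57]), array([343.41, 204.15])] obs apex (336, 199.7)
[(-0.6, array([336.3 , 208.85])), (-0.3, array([335.98, 206.53])), (0, array([335.6 , 204.11])), (0.3, array([335.22, 201.81])), (0.6, array([334.86, 199.84]))]
scene ends [array([320.59, 225.16]), array([334.85, 232.02])] obs apex (327.7, 218.5)
[(-0.6, array([323.9 , 224.23])), (-0.3, array([325.61, 222.09])), (0, array([327.5 , 220.55])), (0.3, array([329.38, 219.73])), (0.6, array([331.1 , 219.72]))]
```

The bail leans toward +x, roughly 0.3 to 0.6 rad. I'll go down on its -x side, then feel toward +x.

>>> move_arm([
  [-0.3,-0.3,0,0,0,0,0.8],
  [-0.3,-0.3,1,0,0,0,0.8],
  [-0.3,-0.3,2,0,0,0,0.8],
  [-0.3,-0.3,3,0,0,0,0.8],
  [-0.3,-0.3,4,0,0,0,0.8],
  [-0.3,-0.3,5,0,0,0,0.8],
  [-0.3,-0.3,6,0,0,0,0.8],
  [-0.3,-0.3,6.5,0,0,0,0.8],
  [-0.3,-0.3,7,0,0,0,0.8],
  [-0.3,-0.3,7,0,0,0,0.8],
])

```text
t: 5.3
tcp_pos: [0.5059, 0.0238, 0.1749]
tool_rot: [[0.988, 0.156, -0.001], [0.156, -0.988, -0.0], [-0.001, -0.0, -1.0]]
contact_force: [0.6, 0.5, -1.4]
gripper_width: 0.0138
gripper_force: 30.0
```

>>> move_arm([
  [0,0,0.2,0,0,0,0.8],
  [0,0,0.4,0,0,0,0.8],
  [0,0,0.6,0,0,0,0.8],
  [0,0,0.8,0,0,0,0.8],
  [0,0,1.0,0,0,0,0.8],
  [0,0,1.0,0,0,0,0.8],
])

```text
t: 5.9
tcp_pos: [0.506, 0.0238, 0.1652]
tool_rot: [[0.988, 0.156, -0.001], [0.156, -0.988, -0.0], [-0.001, -0.0, -1.0]]
contact_force: [-0.2, -0.2, -1.1]
gripper_width: 0.0138
gripper_force: 30.0
```

Free so far: the hook origin is at about z 0.079. I'll continue down 20 mm, gently.

>>> move_arm([
  [0,0,0.2,0,0,0,0.8],
  [0,0,0.4,0,0,0,0.8],
  [0,0,0.6,0,0,0,0.8],
  [0,0,0.8,0,0,0,0.8],
  [0,0,1.0,0,0,0,0.8],
  [0,0,1.0,0,0,0,0.8],
])

```text
t: 6.5
tcp_pos: [0.506, 0.0238, 0.1552]
tool_rot: [[0.988, 0.156, -0.001], [0.156, -0.988, -0.0], [-0.001, -0.0, -1.0]]
contact_force: [0.6, -0.6, -1.2]
gripper_width: 0.0138
gripper_force: 30.0
```

>>> move_arm([
  [0,0,0.2,0,0,0,0.8],
  [0,0,0.4,0,0,0,0.8],
  [0,0,0.6,0,0,0,0.8],
  [0,0,0.8,0,0,0,0.8],
  [0,0,0.8,0,0,0,0.8],
  [0,0,0.8,0,0,0,0.8],
])

```text
t: 7.1
tcp_pos: [0.5062, 0.0238, 0.1474]
tool_rot: [[0.988, 0.156, -0.0], [0.156, -0.988, 0.0], [-0.0, -0.0, -1.0]]
contact_force: [-0.3, -0.2, -1.8]
gripper_width: 0.0137
gripper_force: 30.0
```

```bash
python3 - <<'E'
from h import *
from station import env,read_camera
s=env.sense();print(s["t"],s["tcp_pos"],np.round(s["contact_force"],1))
S=read_camera("scene")[:,:,::-1]
cv2.imwrite("pics/s3.png",S)
p=s["tcp_pos"]-[0,0,.0863];print(proj("scene",p))
cv2.imwrite("pics/c3.png",cv2.resize(np.ascontiguousarray(S[185:260,295:360]),None,fx=8,fy=8,interpolation=2))
E
```

```text
7.1 [0.5061678  0.02383187 0.14743899] [-0.3 -0.2 -1.8]
[323.13563686 229.18834373]
```

View pics/c3.png

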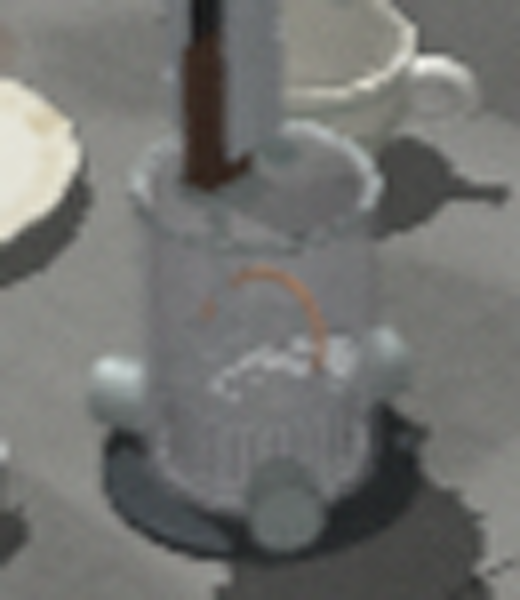

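The shank crosses in front of the bail's left part at crop (220,290), so the hook is on the -x side of the bail as wanted. I'll lower it 3 mm and feel toward +x.

>>> move_arm([
  [0,0,0.15,0,0,0,0.8],
  [0,0,0.3,0,0,0,0.8],
  [0.2,0,0.3,0,0,0,0.8],
  [0.4,0,0.3,0,0,0,0.8],
  [0.6,0,0.3,0,0,0,0.8],
  [0.8,0,0.3,0,0,0,0.8],
  [1.0,0,0.3,0,0,0,0.8],
  [1.2,0,0.3,0,0,0,0.8],
  [1.2,0,0.3,0,0,0,0.8],
])

```text
t: 8.05
tcp_pos: [0.5184, 0.0258, 0.1445]
tool_rot: [[0.988, 0.156, 0.0], [0.156, -0.988, 0.0], [0.0, 0.0, -1.0]]
contact_force: [-1.1, -0.7, -1.1]
gripper_width: 0.014
gripper_force: 30.0
```

>>> move_arm([
  [0.1,0,0,0,0,0,0.8],
  [0.2,0,0,0,0,0,0.8],
  [0.3,0,0,0,0,0,0.8],
  [0.4,0,0,0,0,0,0.8],
  [0.4,0,0,0,0,0,0.8],
])

```text
t: 8.55
tcp_pos: [0.5222, 0.0264, 0.1445]
tool_rot: [[0.988, 0.156, 0.0], [0.156, -0.988, 0.0], [0.0, -0.0, -1.0]]
contact_force: [0.2, -0.6, -1.0]
gripper_width: 0.014
gripper_force: 30.0
```

>>> move_arm([
  [0.1,0,0,0,0,0,0.8],
  [0.2,0,0,0,0,0,0.8],
  [0.3,0,0,0,0,0,0.8],
  [0.3,0,0,0,0,0,0.8],
])

```text
t: 8.95
tcp_pos: [0.5251, 0.0268, 0.1445]
tool_rot: [[0.988, 0.156, 0.0], [0.156, -0.988, 0.0], [0.0, 0.0, -1.0]]
contact_force: [0.3, -0.4, -1.1]
gripper_width: 0.0139
gripper_force: 30.0
```

>>> move_arm([
  [0.1,0,0,0,0,0,0.8],
  [0.2,0,0,0,0,0,0.8],
  [0.3,0,0,0,0,0,0.8],
  [0.3,0,0,0,0,0,0.8],
])

```text
t: 9.35
tcp_pos: [0.5281, 0.0273, 0.1445]
tool_rot: [[0.988, 0.156, 0.0], [0.156, -0.988, 0.0], [0.0, 0.0, -1.0]]
contact_force: [0.2, -0.2, -1.2]
gripper_width: 0.0136
gripper_force: 30.0
```

>>> move_arm([
  [0.1,0,0,0,0,0,0.8],
  [0.2,0,0,0,0,0,0.8],
  [0.25,0,0,0,0,0,0.8],
  [0.25,0,0,0,0,0,0.8],
])

```text
t: 9.75
tcp_pos: [0.5305, 0.0276, 0.1445]
tool_rot: [[0.988, 0.156, 0.0], [0.156, -0.988, 0.0], [0.0, 0.0, -1.0]]
contact_force: [0.1, -0.6, -1.2]
gripper_width: 0.0139
gripper_force: 30.0
```

```bash
python3 - <<'E'
from h import *
from station import env,read_camera
s=env.sense();print(s["t"],s["tcp_pos"],np.round(s["contact_force"],1))
S=read_camera("scene")[:,:,::-1]
cv2.imwrite("pics/s4.png",S)
def f(n):
    return cv2.resize(np.ascontiguousarray(cv2.imread(n)[200:245,305:350]),None,fx=8,fy=8,interpolation=2)
cv2.imwrite("pics/c4.png",np.hstack([f("pics/scene0.png"),f("pics/s4.png")]))
E
```

```text
9.75 [0.53047169 0.02763653 0.14448469] [ 0.1 -0.6 -1.2]
```

View pics/c4.png

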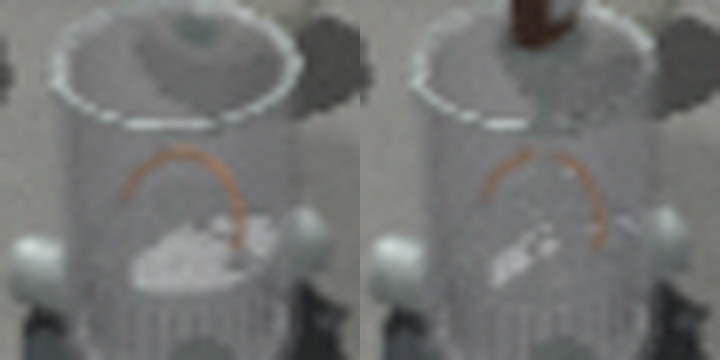

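The bail has not moved, and the shank crosses in front of its apex at (545,152), so I'm close and centred. I'll keep feeling forward.

>>> move_arm([
  [0.1,0,0,0,0,0,0.8],
  [0.2,0,0,0,0,0,0.8],
  [0.2,0,0,0,0,0,0.8],
])

```text
t: 10.1
tcp_pos: [0.5325, 0.028, 0.1445]
tool_rot: [[0.988, 0.156, 0.0], [0.156, -0.988, 0.0], [0.0, -0.0, -1.0]]
contact_force: [0.1, 0.7, -1.2]
gripper_width: 0.0138
gripper_force: 30.0
```

>>> move_arm([
  [0.1,0,0,0,0,0,0.8],
  [0.2,0,0,0,0,0,0.8],
  [0.2,0,0,0,0,0,0.8],
])

```text
t: 10.4
tcp_pos: [0.5345, 0.0283, 0.1445]
tool_rot: [[0.988, 0.156, 0.0], [0.156, -0.988, 0.0], [0.0, 0.0, -1.0]]
contact_force: [-0.5, -0.3, -0.5]
gripper_width: 0.0139
gripper_force: 30.0
```

>>> move_arm([
  [0.1,0,0,0,0,0,0.8],
  [0.2,0,0,0,0,0,0.8],
  [0.2,0,0,0,0,0,0.8],
])

```text
t: 10.7
tcp_pos: [0.536, 0.0285, 0.1444]
tool_rot: [[0.988, 0.156, -0.001], [0.156, -0.988, -0.0], [-0.001, -0.0, -1.0]]
contact_force: [-1.1, -0.1, -0.2]
gripper_width: 0.014
gripper_force: 30.0
```

>>> move_arm([
  [0,0,-0.1,0,0,0,0.8],
  [0,0,-0.2,0,0,0,0.8],
  [0,0,-0.3,0,0,0,0.8],
  [0,0,-0.4,0,0,0,0.8],
  [0,0,-0.5,0,0,0,0.8],
  [0,0,-0.6,0,0,0,0.8],
  [0,0,-0.6,0,0,0,0.8],
])

```text
t: 11.4
tcp_pos: [0.5363, 0.0285, 0.1507]
tool_rot: [[0.988, 0.156, 0.0], [0.156, -0.988, -0.0], [0.0, 0.0, -1.0]]
contact_force: [-2.4, -1.0, 0.2]
gripper_width: 0.0137
gripper_force: 30.0
```

>>> move_arm([
  [0,0,-0.1,0,0,0,0.8],
  [0,0,-0.2,0,0,0,0.8],
  [0,0,-0.2,0,0,0,0.8],
])

```text
t: 11.7
tcp_pos: [0.5363, 0.0286, 0.1527]
tool_rot: [[0.988, 0.156, 0.0], [0.156, -0.988, 0.0], [0.0, -0.0, -1.0]]
contact_force: [-1.6, -0.4, -0.3]
gripper_width: 0.014
gripper_force: 30.0
```

The shank touched the bail at its stop (about -2 N), so the wire is at x ≈ 0.541 and the bore axis at ≈ 0.525. I'll raise the bar until it sits just under the wire, then draw the bail upright with the point.

>>> move_arm([
  [-0.1,0,-0.1,0,0,0,0.8],
  [-0.2,0,-0.2,0,0,0,0.8],
  [-0.3,0,-0.3,0,0,0,0.8],
  [-0.3,0,-0.4,0,0,0,0.8],
  [-0.3,0,-0.4,0,0,0,0.8],
])

```text
t: 12.2
tcp_pos: [0.5339, 0.0282, 0.1568]
tool_rot: [[0.988, 0.156, 0.001], [0.156, -0.988, 0.0], [0.001, 0.0, -1.0]]
contact_force: [-0.0, -0.1, -1.4]
gripper_width: 0.0136
gripper_force: 30.0
```

>>> move_arm([
  [-0.2,0,-0.1,0,0,0,0.8],
  [-0.4,0,-0.2,0,0,0,0.8],
  [-0.6,0,-0.25,0,0,0,0.8],
  [-0.8,0,-0.3,0,0,0,0.8],
  [-1.0,0,-0.35,0,0,0,0.8],
  [-1.2,0,-0.4,0,0,0,0.8],
  [-1.4,0,-0.4,0,0,0,0.8],
  [-1.6,0,-0.45,0,0,0,0.8],
  [-1.6,0,-0.45,0,0,0,0.8],
])

```text
t: 13.1
tcp_pos: [0.5171, 0.0255, 0.161]
tool_rot: [[0.988, 0.156, -0.001], [0.156, -0.988, -0.0], [-0.001, -0.0, -1.0]]
contact_force: [0.0, -0.3, -1.5]
gripper_width: 0.0138
gripper_force: 30.0
```

>>> move_arm([
  [0,0,-0.1,0,0,0,0.8],
  [0,0,-0.2,0,0,0,0.8],
  [0,0,-0.25,0,0,0,0.8],
  [0,0,-0.25,0,0,0,0.8],
])

```text
t: 13.5
tcp_pos: [0.5174, 0.0256, 0.1634]
tool_rot: [[0.988, 0.156, -0.0], [0.156, -0.988, -0.0], [-0.0, -0.0, -1.0]]
contact_force: [-0.8, -0.4, -1.3]
gripper_width: 0.014
gripper_force: 30.0
```

>>> move_arm([
  [0,0,-0.05,0,0,0,0.8],
  [0,0,-0.1,0,0,0,0.8],
  [0,0,-0.1,0,0,0,0.8],
])

```text
t: 13.8
tcp_pos: [0.5173, 0.0255, 0.1643]
tool_rot: [[0.988, 0.156, -0.001], [0.156, -0.988, -0.0], [-0.001, 0.0, -1.0]]
contact_force: [0.7, -0.4, -4.2]
gripper_width: 0.0139
gripper_force: 30.0
```

The hook has caught and the load is rising. Now a steady gentle pull.

>>> move_arm([
  [0,0,-0.03,0,0,0,0.8],
  [0,0,-0.06,0,0,0,0.8],
  [0,0,-0.08,0,0,0,0.8],
  [0,0,-0.1,0,0,0,0.8],
])

```text
t: 14.2
tcp_pos: [0.5171, 0.0255, 0.1651]
tool_rot: [[0.988, 0.156, -0.001], [0.156, -0.988, -0.0], [-0.001, -0.0, -1.0]]
contact_force: [-0.1, 0.7, -7.3]
gripper_width: 0.0135
gripper_force: 30.0
```

>>> move_arm([
  [0,0,-0.02,0,0,0,0.8],
  [0,0,-0.04,0,0,0,0.8],
  [0,0,-0.06,0,0,0,0.8],
  [0,0,-0.08,0,0,0,0.8],
])

```text
t: 14.6
tcp_pos: [0.5171, 0.0256, 0.1659]
tool_rot: [[0.988, 0.156, -0.001], [0.156, -0.988, -0.0], [-0.001, -0.0, -1.0]]
contact_force: [0.6, 0.7, -10.2]
gripper_width: 0.0138
gripper_force: 30.0
```

>>> move_arm([
  [0,0,-0.01,0,0,0,0.8],
  [0,0,-0.03,0,0,0,0.8],
  [0,0,-0.04,0,0,0,0.8],
  [0,0,-0.05,0,0,0,0.8],
  [0,0,-0.06,0,0,0,0.8],
])

```text
t: 15.1
tcp_pos: [0.5175, 0.0256, 0.1669]
tool_rot: [[0.988, 0.156, -0.0], [0.156, -0.988, 0.0], [-0.0, -0.0, -1.0]]
contact_force: [-0.4, 0.1, -10.8]
gripper_width: 0.0138
gripper_force: 30.0
```

>>> move_arm([
  [0,0,-0.01,0,0,0,0.8],
  [0,0,-0.02,0,0,0,0.8],
  [0,0,-0.03,0,0,0,0.8],
  [0,0,-0.04,0,0,0,0.8],
  [0,0,-0.05,0,0,0,0.8],
])

```text
t: 15.6
tcp_pos: [0.5177, 0.0256, 0.1676]
tool_rot: [[0.988, 0.156, 0.0], [0.156, -0.988, 0.0], [0.0, 0.0, -1.0]]
contact_force: [-0.2, -0.6, -8.9]
gripper_width: 0.0138
gripper_force: 30.0
```

>>> move_arm([
  [0,0,-0.015,0,0,0,0.8],
  [0,0,-0.03,0,0,0,0.8],
  [0,0,-0.045,0,0,0,0.8],
  [0,0,-0.06,0,0,0,0.8],
  [0,0,-0.075,0,0,0,0.8],
  [0,0,-0.09,0,0,0,0.8],
  [0,0,-0.105,0,0,0,0.8],
  [0,0,-0.12,0,0,0,0.8],
])

```text
t: 16.4
tcp_pos: [0.5177, 0.0256, 0.1687]
tool_rot: [[0.988, 0.156, 0.0], [0.156, -0.988, 0.0], [0.0, 0.0, -1.0]]
contact_force: [0.2, -0.0, -8.1]
gripper_width: 0.0139
gripper_force: 30.0
```

>>> move_arm([
  [0,0,-0.015,0,0,0,0.8],
  [0,0,-0.03,0,0,0,0.8],
  [0,0,-0.045,0,0,0,0.8],
  [0,0,-0.06,0,0,0,0.8],
  [0,0,-0.075,0,0,0,0.8],
  [0,0,-0.09,0,0,0,0.8],
  [0,0,-0.105,0,0,0,0.8],
  [0,0,-0.12,0,0,0,0.8],
])

```text
t: 17.2
tcp_pos: [0.5176, 0.0256, 0.1699]
tool_rot: [[0.988, 0.156, 0.0], [0.156, -0.988, 0.0], [0.0, -0.0, -1.0]]
contact_force: [0.3, -0.1, -5.1]
gripper_width: 0.0134
gripper_force: 30.0
```

>>> move_arm([
  [0,0,-0.02,0,0,0,0.8],
  [0,0,-0.04,0,0,0,0.8],
  [0,0,-0.06,0,0,0,0.8],
  [0,0,-0.08,0,0,0,0.8],
  [0,0,-0.1,0,0,0,0.8],
  [0,0,-0.12,0,0,0,0.8],
  [0,0,-0.14,0,0,0,0.8],
  [0,0,-0.16,0,0,0,0.8],
  [0,0,-0.18,0,0,0,0.8],
  [0,0,-0.2,0,0,0,0.8],
])

```text
t: 18.2
tcp_pos: [0.5176, 0.0256, 0.1719]
tool_rot: [[0.988, 0.156, 0.0], [0.156, -0.988, -0.0], [0.0, 0.0, -1.0]]
contact_force: [-0.3, 0.3, -4.9]
gripper_width: 0.0138
gripper_force: 30.0
```

>>> move_arm([
  [0,0,-0.02,0,0,0,0.8],
  [0,0,-0.04,0,0,0,0.8],
  [0,0,-0.06,0,0,0,0.8],
  [0,0,-0.08,0,0,0,0.8],
  [0,0,-0.1,0,0,0,0.8],
  [0,0,-0.12,0,0,0,0.8],
  [0,0,-0.14,0,0,0,0.8],
  [0,0,-0.16,0,0,0,0.8],
  [0,0,-0.18,0,0,0,0.8],
  [0,0,-0.2,0,0,0,0.8],
])

```text
t: 19.2
tcp_pos: [0.5175, 0.0256, 0.1738]
tool_rot: [[0.988, 0.156, 0.0], [0.156, -0.988, -0.0], [0.0, 0.0, -1.0]]
contact_force: [-0.2, -0.2, -4.9]
gripper_width: 0.014
gripper_force: 30.0
```

>>> move_arm([
  [0,0,-0.03,0,0,0,0.8],
  [0,0,-0.06,0,0,0,0.8],
  [0,0,-0.09,0,0,0,0.8],
  [0,0,-0.12,0,0,0,0.8],
  [0,0,-0.15,0,0,0,0.8],
  [0,0,-0.18,0,0,0,0.8],
  [0,0,-0.21,0,0,0,0.8],
  [0,0,-0.24,0,0,0,0.8],
  [0,0,-0.27,0,0,0,0.8],
  [0,0,-0.3,0,0,0,0.8],
])

```text
t: 20.2
tcp_pos: [0.5176, 0.0256, 0.1769]
tool_rot: [[0.988, 0.156, 0.0], [0.156, -0.988, 0.0], [0.0, 0.0, -1.0]]
contact_force: [-1.0, -0.2, -3.6]
gripper_width: 0.0138
gripper_force: 30.0
```

>>> move_arm([
  [0,0,-0.03,0,0,0,0.8],
  [0,0,-0.06,0,0,0,0.8],
  [0,0,-0.1,0,0,0,0.8],
  [0,0,-0.14,0,0,0,0.8],
  [0,0,-0.18,0,0,0,0.8],
  [0,0,-0.22,0,0,0,0.8],
  [0,0,-0.26,0,0,0,0.8],
  [0,0,-0.3,0,0,0,0.8],
])

```text
t: 21.0
tcp_pos: [0.5175, 0.0256, 0.1798]
tool_rot: [[0.988, 0.156, 0.0], [0.156, -0.988, 0.0], [0.0, 0.0, -1.0]]
contact_force: [0.2, 0.0, -3.1]
gripper_width: 0.0136
gripper_force: 30.0
```

```bash
python3 - <<'E'
from h import *
from station import env,read_camera
s=env.sense();print(s["t"],s["tcp_pos"],np.round(s["contact_force"],1))
S=read_camera("scene")[:,:,::-1]
cv2.imwrite("pics/s5.png",S)
cv2.imwrite("pics/c5.png",cv2.resize(np.ascontiguousarray(S[165:260,285:365]),None,fx=6,fy=6,interpolation=2))
E
```

```text
21.0 [0.51753473 0.02560019 0.17983226] [ 0.2  0.  -3.1]
```

View pics/c5.png

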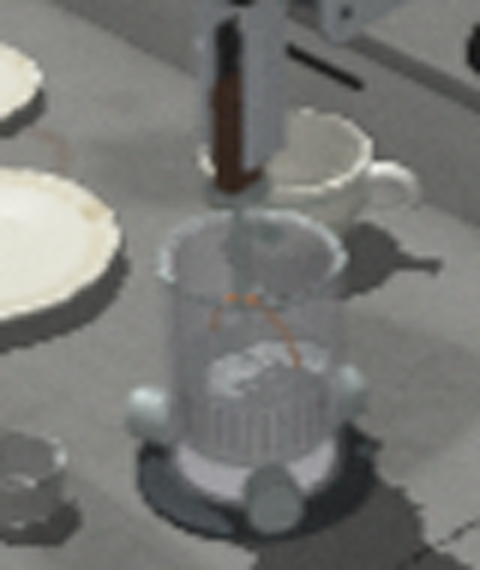

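The filter is free: a clear band shows beneath it and the load is about 1.9 N. Now I'll draw it up.

>>> move_arm([
  [0,0,-0.1,0,0,0,0.8],
  [0,0,-0.3,0,0,0,0.8],
  [0,0,-0.5,0,0,0,0.8],
  [0,0,-0.7,0,0,0,0.8],
  [0,0,-0.9,0,0,0,0.8],
  [0,0,-1.1,0,0,0,0.8],
  [0,0,-1.3,0,0,0,0.8],
  [0,0,-1.5,0,0,0,0.8],
  [0,0,-1.8,0,0,0,0.8],
  [0,0,-2.1,0,0,0,0.8],
  [0,0,-2.4,0,0,0,0.8],
  [0,0,-2.7,0,0,0,0.8],
  [0,0,-3.0,0,0,0,0.8],
])

```text
t: 22.35
tcp_pos: [0.5176, 0.0256, 0.2101]
tool_rot: [[0.988, 0.156, 0.0], [0.156, -0.988, -0.0], [0.0, 0.0, -1.0]]
contact_force: [-0.9, -0.2, -3.2]
gripper_width: 0.0133
gripper_force: 30.0
```

>>> move_arm([
  [0,0,-0.3,0,0,0,0.8],
  [0,0,-0.7,0,0,0,0.8],
  [0,0,-1.1,0,0,0,0.8],
  [0,0,-1.5,0,0,0,0.8],
  [0,0,-2.0,0,0,0,0.8],
  [0,0,-2.5,0,0,0,0.8],
  [0,0,-3.0,0,0,0,0.8],
  [0,0,-3.5,0,0,0,0.8],
  [0,0,-4.0,0,0,0,0.8],
  [0,0,-4.5,0,0,0,0.8],
  [0,0,-5.0,0,0,0,0.8],
  [0,0,-5.0,0,0,0,0.8],
])

```text
t: 23.55
tcp_pos: [0.5181, 0.0256, 0.2606]
tool_rot: [[0.988, 0.156, 0.002], [0.156, -0.988, 0.0], [0.002, 0.0, -1.0]]
contact_force: [0.4, -0.6, -2.9]
gripper_width: 0.0139
gripper_force: 30.0
```

>>> move_arm([
  [0,0,-0.5,0,0,0,0.8],
  [0,0,-1.0,0,0,0,0.8],
  [0,0,-1.5,0,0,0,0.8],
  [0,0,-2.0,0,0,0,0.8],
  [0,0,-2.5,0,0,0,0.8],
  [0,0,-3.0,0,0,0,0.8],
  [0,0,-3.5,0,0,0,0.8],
  [0,0,-4.0,0,0,0,0.8],
  [0,0,-4.5,0,0,0,0.8],
  [0,0,-5.0,0,0,0,0.8],
  [0,0,-5.5,0,0,0,0.8],
  [0,0,-5.5,0,0,0,0.8],
  [0,0,-5.5,0,0,0,0.8],
])

```text
t: 24.85
tcp_pos: [0.5175, 0.0256, 0.3148]
tool_rot: [[0.988, 0.156, 0.0], [0.156, -0.988, 0.0], [0.0, -0.0, -1.0]]
contact_force: [-0.3, -0.1, -1.8]
gripper_width: 0.014
gripper_force: 30.0
```

```bash
python3 - <<'E'
from h import *
np.set_printoptions(precision=4,suppress=True)
print("top",onz("top",(263.9,205.4),.018),"scene",onz("scene",(279.3,205.2),.018))
V=cv2.imread("pics/scene0.png").astype(int).sum(2)
print(V[205,248:260],V[205,300:312],V[188:197,280],V[214:224,280])
E
```

```text
top [0.5313 0.2769 0.018 ] scene [0.5344 0.2786 0.018 ]
[372 372 385 401 406 402 450 548 619 604 596 600] [635 622 642 665 585 321 412 398 409 408 405 426] [214 298 390 414 458 621 625 648 662] [650 651 626 612 553 292 214 219 221 215]
```

```bash
python3 - <<'E'
from h import *
from station import env,read_camera
for i in range(4):
    S=read_camera("scene")[:,:,::-1];s=env.sense();print(np.round(s["contact_force"],1))
S=np.ascontiguousarray(S);cv2.imwrite("pics/s6.png",S)
m=hsv(S,(3,70,60),(20,255,255),(290,100,370,250));p=np.argwhere(m)[:,::-1];print(len(p),p.mean(0),p.min(0),p.max(0),proj("scene",np.array([.525,.0256,.232])))
E
```

```text
[-0.1 -0.1 -2.8]
[-0.4 -0.1 -3.1]
[-0.6  0.1 -2.7]
[ 0.3  0.2 -2.3]
640 [350.790625  121.2578125] [310 100] [369 185] [326.65132098 174.91636282]
```

The load is still about 1.7 N, so the filter is hanging. I'll carry it to the plate smoothly.

>>> move_arm([
  [0.1,-0.5,0,0,0,0,0.8],
  [0.3,-1.5,0,0,0,0,0.8],
  [0.6,-3,0,0,0,0,0.8],
  [0.95,-5,0,0,0,0,0.8],
  [1.35,-7,0,0,0,0,0.8],
  [1.75,-9,0,0,0,0,0.8],
  [2.1,-11,0,0,0,0,0.8],
  [2.5,-13,0,0,0,0,0.8],
  [2.9,-15,0,0,0,0,0.8],
  [3.3,-17,0,0,0,0,0.8],
  [3.65,-19,0,0,0,0,0.8],
  [4.05,-21,0,0,0,0,0.8],
  [4.4,-22.7,0,0,0,0,0.8],
  [4.6,-23.8,0,0,0,0,0.8],
  [4.75,-24.5,0,0,0,0,0.8],
  [4.8,-24.7,0,0,0,0,0.8],
  [4.8,-24.7,0,0,0,0,0.8],
  [4.8,-24.7,0,0,0,0,0.8],
])

```text
t: 26.85
tcp_pos: [0.5266, 0.2759, 0.3148]
tool_rot: [[0.988, 0.155, 0.0], [0.155, -0.988, -0.001], [-0.0, 0.001, -1.0]]
contact_force: [-0.0, -0.0, -2.9]
gripper_width: 0.0135
gripper_force: 30.0
```

```bash
python3 - <<'E'
from h import *
from station import env,read_camera
s=env.sense();print(s["t"],s["tcp_pos"],np.round(s["contact_force"],1))
S=np.ascontiguousarray(read_camera("scene")[:,:,::-1]);cv2.imwrite("pics/s7.png",S)
p=s["tcp_pos"];print("filter org pred",proj("scene",np.array([p[0]+.007,p[1],.160])),"plate mid",proj("scene",np.array([.534,.2785,.018])))
cv2.imwrite("pics/c7.png",cv2.resize(S[110:240,230:330],None,fx=4,fy=4,interpolation=2))
E
```

```text
26.85 [0.52661727 0.27591435 0.31484279] [-0.  -0.  -2.9]
filter org pred [276.78288043 167.21426548] plate mid [279.22583904 205.25932524]
```

View pics/c7.png

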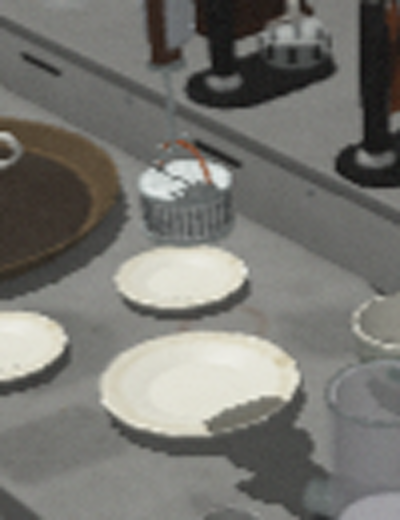

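The filter hangs level with its centre at about (276,165), on the predicted line over the plate's middle. Lowering now.

>>> move_arm([
  [0,0,0.5,0,0,0,0.8],
  [0,0,1.5,0,0,0,0.8],
  [0,0,2.5,0,0,0,0.8],
  [0,0,3.5,0,0,0,0.8],
  [0,0,4.5,0,0,0,0.8],
  [0,0,5.5,0,0,0,0.8],
  [0,0,6.5,0,0,0,0.8],
  [0,0,7.5,0,0,0,0.8],
  [0,0,8.5,0,0,0,0.8],
  [0,0,9.5,0,0,0,0.8],
  [0,0,10.5,0,0,0,0.8],
  [0,0,11.5,0,0,0,0.8],
  [0,0,12.3,0,0,0,0.8],
  [0,0,13,0,0,0,0.8],
  [0,0,13.5,0,0,0,0.8],
  [0,0,13.8,0,0,0,0.8],
  [0,0,14,0,0,0,0.8],
])

```text
t: 28.6
tcp_pos: [0.5265, 0.2771, 0.1747]
tool_rot: [[0.988, 0.156, 0.0], [0.156, -0.988, 0.0], [0.0, -0.0, -1.0]]
contact_force: [-0.1, -0.4, -2.9]
gripper_width: 0.0137
gripper_force: 30.0
```

>>> move_arm([
  [0,0,0.2,0,0,0,0.8],
  [0,0,0.4,0,0,0,0.8],
  [0,0,0.6,0,0,0,0.8],
  [0,0,0.8,0,0,0,0.8],
  [0,0,0.9,0,0,0,0.8],
  [0,0,1.0,0,0,0,0.8],
  [0,0,1.1,0,0,0,0.8],
  [0,0,1.2,0,0,0,0.8],
  [0,0,1.3,0,0,0,0.8],
  [0,0,1.4,0,0,0,0.8],
  [0,0,1.5,0,0,0,0.8],
  [0,0,1.6,0,0,0,0.8],
  [0,0,1.6,0,0,0,0.8],
])

```text
t: 29.9
tcp_pos: [0.5264, 0.277, 0.1588]
tool_rot: [[0.988, 0.156, 0.0], [0.156, -0.988, -0.0], [0.0, 0.0, -1.0]]
contact_force: [0.4, 0.4, -1.2]
gripper_width: 0.0142
gripper_force: 30.0
```

The load is gone, so the filter stands on the plate. I'll lower until the point is below the wire, then back out toward -x.

>>> move_arm([
  [0,0,0.2,0,0,0,0.8],
  [0,0,0.4,0,0,0,0.8],
  [0,0,0.6,0,0,0,0.8],
  [0,0,0.8,0,0,0,0.8],
  [0,0,1.0,0,0,0,0.8],
  [0,0,1.2,0,0,0,0.8],
  [0,0,1.2,0,0,0,0.8],
])

```text
t: 30.6
tcp_pos: [0.5262, 0.2769, 0.1464]
tool_rot: [[0.988, 0.156, -0.001], [0.156, -0.988, -0.0], [-0.001, 0.0, -1.0]]
contact_force: [-0.5, -0.4, -1.2]
gripper_width: 0.0138
gripper_force: 30.0
```

>>> move_arm([
  [-0.2,0,0,0,0,0,0.8],
  [-0.4,0,0,0,0,0,0.8],
  [-0.6,0,0,0,0,0,0.8],
  [-0.8,0,0,0,0,0,0.8],
  [-0.8,0,0,0,0,0,0.8],
])

```text
t: 31.1
tcp_pos: [0.5181, 0.2758, 0.1469]
tool_rot: [[0.988, 0.156, -0.0], [0.156, -0.988, 0.0], [-0.0, -0.0, -1.0]]
contact_force: [-0.2, 0.4, -0.5]
gripper_width: 0.0139
gripper_force: 30.0
```

>>> move_arm([
  [-0.2,0,0,0,0,0,0.8],
  [-0.4,0,0,0,0,0,0.8],
  [-0.7,0,0,0,0,0,0.8],
  [-1.0,0,0,0,0,0,0.8],
  [-1.3,0,0,0,0,0,0.8],
  [-1.6,0,0,0,0,0,0.8],
  [-1.6,0,0,0,0,0,0.8],
])

```text
t: 31.8
tcp_pos: [0.5021, 0.2733, 0.1468]
tool_rot: [[0.988, 0.156, -0.0], [0.156, -0.988, -0.0], [-0.0, 0.0, -1.0]]
contact_force: [-0.4, 0.3, -1.5]
gripper_width: 0.014
gripper_force: 30.0
```

```bash
python3 - <<'E'
from h import *
from station import env,read_camera
s=env.sense();print(s["t"],s["tcp_pos"],np.round(s["contact_force"],1))
S=np.ascontiguousarray(read_camera("scene")[:,:,::-1]);cv2.imwrite("pics/s8.png",S)
o=S[170:205,262:300].astype(int);o=o[...,2]-o[...,0]
p=np.argwhere(o>45)[:,::-1]+[262,170];print(len(p),p[np.argsort(p[:,0])][::max(1,len(p)//15)].tolist())
print("apex upright",proj("scene",np.array([.534,.278,.080])),"lean-.6",proj("scene",np.array([.518,.276,.075])),"lean+.6",proj("scene",np.array([.55,.28,.075])),"hook",proj("scene",s["tcp_pos"]-[0,0,.086]))
print("hinge ends",proj("scene",np.array([.530,.306,.052])),proj("scene",np.array([.538,.250,.052])))
E
```

```text
31.8 [0.50212848 0.27328731 0.1468117 ] [-0.4  0.3 -1.5]
28 [[272, 191], [273, 190], [273, 191], [273, 189], [274, 188], [274, 189], [275, 188], [275, 187], [276, 188], [276, 187], [277, 187], [277, 188], [278, 188], [278, 189], [279, 188], [279, 189], [280, 190], [280, 189], [281, 190], [281, 191], [282, 191], [282, 192], [282, 193], [283, 193], [283, 194], [283, 195], [284, 196], [284, 197]]
apex upright [278.11134993 188.97925009] lean-.6 [274.60580107 192.20865473] lean+.6 [281.77112423 188.45369454] hook [271.43378064 198.00033002]
hinge ends [272.61311279 193.72669079] [284.82681105 199.19321135]
```

>>> move_arm([
  [-0.3,0,0,0,0,0,0.8],
  [-0.6,0,-0.2,0,0,0,0.8],
  [-0.6,0,-0.5,0,0,0,0.8],
  [-0.6,0,-0.8,0,0,0,0.8],
  [-0.6,0,-1.2,0,0,0,0.8],
  [-0.6,0,-1.6,0,0,0,0.8],
  [-0.6,0,-2,0,0,0,0.8],
  [-0.6,0,-2,0,0,0,0.8],
])

```text
t: 32.65
tcp_pos: [0.4972, 0.2726, 0.1675]
tool_rot: [[0.988, 0.156, 0.001], [0.156, -0.988, 0.001], [0.001, -0.001, -1.0]]
contact_force: [0.6, -0.1, -0.6]
gripper_width: 0.0137
gripper_force: 30.0
```

>>> move_arm([
  [0,0,-1,0,0,0,0.8],
  [0,0,-3,0,0,0,0.8],
  [0,0,-5,0,0,0,0.8],
  [0,0,-7,0,0,0,0.8],
  [0,0,-8.5,0,0,0,0.8],
  [0,0,-8.5,0,0,0,0.8],
])

```text
t: 33.25
tcp_pos: [0.4981, 0.2732, 0.2544]
tool_rot: [[0.988, 0.156, 0.004], [0.156, -0.988, 0.003], [0.005, -0.002, -1.0]]
contact_force: [0.0, 0.4, -1.3]
gripper_width: 0.0141
gripper_force: 30.0
```

```bash
python3 - <<'E'
from h import *
from station import env,read_camera
np.set_printoptions(precision=4,suppress=True)
s=env.sense();print(s["t"],s["tcp_pos"],np.round(s["contact_force"],1))
S=np.ascontiguousarray(read_camera("scene")[:,:,::-1]);cv2.imwrite("pics/s9.png",S)
o=S[150:215,255:310].astype(int);o=o[...,2]-o[...,0]
p=np.argwhere(o>45)[:,::-1]+[255,150];print(len(p),p.min(0),p.max(0))
# filter silhouette on cream plate: filter dark-grey vs plate
g=cv2.cvtColor(S,cv2.COLOR_BGR2GRAY);print(g[200:222,277]);print(g[205,255:305])
print("pred filter bottom ring x",[proj("scene",np.array([.534+.037*np.cos(a),.278+.037*np.sin(a),.008])) for a in np.radians([135,-45,-131])])
E
```

```text
33.25 [0.4981 0.2732 0.2544] [ 0.   0.4 -1.3]
28 [272 187] [284 197]
[234 226 185 119 111  91 102 103  95 110 114 111 107 111 113 206 215 215
 191 101  73  76]
[188 209 206 206 208 213 216 216 217 214 212 214 213 185  98  80  95  99
  99 112  86 100  91 109 114 104 119  97 100  87  86  85  81  78  89 125
 185 225 226 226 225 225 226 226 222 217 216 219 228 198]
pred filter bottom ring x [array([268.4696, 207.6751]), array([290.5792, 208.1155]), array([278.6818, 213.8302])]
```

The filter stands in the middle of the plate: it covers columns 268–290 with its bottom at 214.5, as predicted, and the bail has not moved. Now I'll take the hook back to its holder.

>>> move_arm([
  [-0.2,1.5,0,0,0,0,0.8],
  [-0.6,4.5,0,0,0,0,0.8],
  [-1.2,8.5,0,0,0,0,0.8],
  [-1.8,12.5,0,0,0,0,0.8],
  [-2.4,16.5,0,0,0,0,0.8],
  [-3.0,20.5,0,0,0,0,0.8],
  [-3.6,24.5,0,0,0,0,0.8],
  [-4.2,28.5,0,0,0,0,0.8],
  [-4.8,32.5,0,0,0,0,0.8],
  [-5.4,36.5,0,0,0,0,0.8],
  [-6.0,40.5,0,0,0,0,0.8],
  [-6.6,44.5,0,0,0,0,0.8],
  [-7.2,48.5,0,0,0,0,0.8],
  [-7.7,52,0,0,0,0,0.8],
  [-8.0,54.3,0,0,0,0,0.8],
  [-8.1,55.4,0,0,0,0,0.8],
  [-8.1,55.4,0,0,0,0,0.8],
  [-8.1,55.4,0,0,0,0,0.8],
])

```text
t: 35.1
tcp_pos: [0.5029, -0.286, 0.2512]
tool_rot: [[0.988, 0.157, -0.001], [0.157, -0.988, 0.002], [-0.001, -0.002, -1.0]]
contact_force: [-0.2, 1.5, -1.0]
gripper_width: 0.0138
gripper_force: 30.0
```

>>> move_arm([
  [0.05,0,1,0,0,0,0.8],
  [0.05,0,3,0,0,0,0.8],
  [0.05,0,5,0,0,0,0.8],
  [0.05,0,6.5,0,0,0,0.8],
  [0.05,0,7.5,0,0,0,0.8],
  [0.05,0,8.5,0,0,0,0.8],
  [0.05,0,9.5,0,0,0,0.8],
  [0.05,0,9.5,0,0,0,0.8],
])

```text
t: 35.9
tcp_pos: [0.5031, -0.2867, 0.1555]
tool_rot: [[0.988, 0.157, -0.002], [0.157, -0.988, 0.001], [-0.002, -0.001, -1.0]]
contact_force: [-0.1, -0.3, -1.2]
gripper_width: 0.0139
gripper_force: 30.0
```

>>> move_arm([
  [0,0,1,0,0,0,0.8],
  [0,0,2,0,0,0,0.8],
  [0,0,3,0,0,0,0.8],
  [0,0,4,0,0,0,0.8],
  [0,0,4.7,0,0,0,0.8],
  [0,0,5.2,0,0,0,0.8],
  [0,0,5.2,0,0,0,0.8],
])

```text
t: 36.6
tcp_pos: [0.5033, -0.2872, 0.104]
tool_rot: [[0.988, 0.156, -0.001], [0.156, -0.988, 0.001], [-0.001, -0.001, -1.0]]
contact_force: [-0.9, -0.6, -0.2]
gripper_width: 0.0138
gripper_force: 30.0
```

Entering freely. The last millimetres I'll do by feel.

>>> move_arm([
  [0,0,0.15,0,0,0,0.8],
  [0,0,0.3,0,0,0,0.8],
  [0,0,0.45,0,0,0,0.8],
  [0,0,0.6,0,0,0,0.8],
  [0,0,0.6,0,0,0,0.8],
])

```text
t: 37.1
tcp_pos: [0.5037, -0.2873, 0.0987]
tool_rot: [[0.988, 0.156, -0.0], [0.156, -0.988, 0.0], [-0.0, -0.0, -1.0]]
contact_force: [-0.5, -0.2, -1.1]
gripper_width: 0.0135
gripper_force: 30.0
```

>>> move_arm([
  [0,0,0.1,0,0,0,0.8],
  [0,0,0.2,0,0,0,0.8],
  [0,0,0.2,0,0,0,0.8],
])

```text
t: 37.4
tcp_pos: [0.5038, -0.2874, 0.0967]
tool_rot: [[0.988, 0.156, 0.0], [0.156, -0.988, -0.0], [0.0, 0.0, -1.0]]
contact_force: [-0.2, 0.1, -1.1]
gripper_width: 0.014
gripper_force: 30.0
```

>>> move_arm([
  [0,0,0.1,0,0,0,0.8],
  [0,0,0.15,0,0,0,0.8],
  [0,0,0.15,0,0,0,0.8],
])

```text
t: 37.7
tcp_pos: [0.5039, -0.2875, 0.0963]
tool_rot: [[0.988, 0.156, 0.001], [0.156, -0.988, -0.0], [0.001, 0.0, -1.0]]
contact_force: [-0.8, 1.6, 7.2]
gripper_width: 0.0137
gripper_force: 30.0
```

>>> move_arm([
  [0,0,0.05,0,0,0,0.8],
  [0,0,0.1,0,0,0,0.8],
  [0,0,0.1,0,0,0,0.8],
])

```text
t: 38.0
tcp_pos: [0.504, -0.2875, 0.0962]
tool_rot: [[0.988, 0.156, 0.001], [0.156, -0.988, -0.0], [0.001, 0.0, -1.0]]
contact_force: [-2.5, 2.0, 13.5]
gripper_width: 0.0141
gripper_force: 30.0
```

It is seated at the same height as at pick-up. I'll unload, open the fingers and withdraw upward.

>>> move_arm([
  [0,0,-0.2,0,0,0,0.8],
  [0,0,-0.2,0,0,0,1.6],
  [0,0,-0.2,0,0,0,2.2],
  [0,0,-0.2,0,0,0,3.5],
  [0,0,-0.2,0,0,0,5],
  [0,0,-0.2,0,0,0,5],
  [0,0,-0.2,0,0,0,5],
  [0,0,-1,0,0,0,5],
  [0,0,-3,0,0,0,5],
  [0,0,-6,0,0,0,5],
  [0,0,-9,0,0,0,5],
  [0,0,-12,0,0,0,5],
  [0,0,-14,0,0,0,5],
  [0,0,-14,0,0,0,5],
])

```text
t: 39.4
tcp_pos: [0.5056, -0.2885, 0.2379]
tool_rot: [[0.988, 0.156, 0.006], [0.156, -0.988, -0.003], [0.006, 0.004, -1.0]]
contact_force: [0.4, 0.4, -0.7]
gripper_width: 0.0499
gripper_force: 0.0
```

```bash
python3 - <<'E'
from h import *
from station import env,read_camera
s=env.sense();print(s["t"],s["tcp_pos"],np.round(s["contact_force"],1),s["gripper_width"])
S=np.ascontiguousarray(read_camera("scene")[:,:,::-1]);cv2.imwrite("pics/s10.png",S)
for n in("pics/s1.png","pics/s10.png"):
    m=hsv(cv2.imread(n),(0,90,20),(15,255,200),(390,245,420,285));p=np.argwhere(m)[:,::-1];print(len(p),p.mean(0),p.min(0),p.max(0),cv2.fitLine(p.astype(np.float32),2,0,.01,.01).ravel())
o=S[150:215,255:310].astype(int);o=o[...,2]-o[...,0]
p=np.argwhere(o>45)[:,::-1]+[255,150];print(len(p),p.min(0),p.max(0))
E
```

```text
39.4 [ 0.50555162 -0.28849756  0.23791545] [ 0.4  0.4 -0.7] 0.049866492043238786
148 [403.92567568 263.21621622] [400 253] [408 274] [ 1.4208135e-01 -9.8985499e-01  4.0392569e+02  2.6321622e+02]
148 [404.16216216 263.27027027] [400 253] [408 274] [ 1.4149900e-01 -9.8993838e-01  4.0416217e+02  2.6327026e+02]
28 [272 187] [284 197]
```

The hook hangs exactly as it did at the start, and the filter is at rest. I'll let the arm settle for a few rows, then hand in.

>>> move_arm([
  [0,0,0,0,0,0,5],
  [0,0,0,0,0,0,5],
  [0,0,0,0,0,0,5],
  [0,0,0,0,0,0,5],
])

```text
t: 39.85
tcp_pos: [0.5034, -0.2872, 0.2335]
tool_rot: [[0.988, 0.156, -0.001], [0.156, -0.988, 0.001], [-0.001, -0.001, -1.0]]
contact_force: [0.4, 0.2, -1.0]
gripper_width: 0.05
gripper_force: 0.0
```

```bash
python3 -c "
from station import job
print(job.finish_job())"
```

```text
the job is handed in; nothing more can be done
None
```

I handed the job in at about 40 s: the last camera check had the filter standing in the middle of the cream plate and the hook hanging upright in its holder; the hand-in returned no verdict.

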